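# Load the drying oven with glazed jar lids

## Robot

A 6-joint arm with a two-finger parallel gripper is mounted at the origin on the work surface. World frame = base frame: x ahead of the robot, y to its left, z up, the work surface at z = 0. Lengths are in m, angles in rad, forces in N, time in s.
With the tool pointing down it reaches from about 0.3 to 0.875 m from the base axis. Payload 6.4 kg.
Tool frame: the origin (TCP) lies on the centre line of the jaws, within the pads' length; the fingertips stand 8 mm ahead of it and the grasp point (between the pads) lies 11 mm behind it; z points along the fingers, y is the line along which they close (so a half turn about z gives the same grasp; the last joint's range is limited). The gripper opens to 85 mm and grips with 20 to 120 N. Pads are 22 mm wide; open, the fingers measure 114 mm over their backs; the gripper's body (76 mm by 85 mm) begins 54 mm behind the grasp point. The pads swing forward as they close: fully open they stand 13 mm farther back than shut.
Start: joints at [-1.357, 0.181, 1.607, -0, 1.354, -0.206], TCP at [0.234, -0.525, 0.239] pointing down, gripper open.
Joint ranges: [-2.99, 2.99], [-0.89, 2.07], [0.3, 2.58], [-1.14, 4.28], [0, 2.63], [-3.12, 3.12]. Speed limits (rad/s): [2.57, 2.57, 3.01, 3.14, 3.14, 3.14].

## Interface

Orientations are given as a unit quaternion [w, x, y, z].
In Python, from bench import ctrl gives the robot as it stands.
- The arm moves only by the shell command python3 -m handwheel 'ROWS' [OPENING]. ROWS is JSON, a list that holds one entry, the list of rows, each a list of 4 numbers: the shift along the tool's x, y, z each as a share of 20 cm, from -1 to 1, then the turn about the tool's z as a share of 1.5 rad, from -1 to 1. In form: [[[x, y, z, twist], ...]]. A call has 1 to 10 rows; each row is the pose to reach, as a shift and turn from the pose commanded when the call began, along the tool's axes at that moment; what a row does not reach only later rows make up. A row lasts 1/8 s, in which the tool goes at most 62.5 mm and 10.7 degrees, less where a joint would pass 70% of its speed; a pose out of reach is approached as far as the arm can. A call with a number of a shift or a turn outside -1 to 1 is refused whole. A call with a gripper value outside its range is refused whole. OPENING is the finger opening in mm, from 0 to 85.4, set as the call begins (- or left out, the last holds). The fingers move at their own pace and stop on an object; the grip force is fixed at half the most. Time passes only in rows, so rows that repeat a pose let the fingers close. It gives the time, the measured TCP pose, the force, the opening and the grip force at its end, in the units of the state.
- ctrl.get_obs(): the state, without advancing time (a new reading comes with each control period).
- ctrl.camera(name): name is "scene" or "top"; returns a dict with "color" (400x640x3 uint8, red, green, blue), "range_z" (400x640 float32, m along the optical axis (not along the pixel's ray), 0 where there is no reading), "K" (3x3 intrinsics, pixels), "pose" (4x4, takes a point from camera to world coordinates). Camera axes: x right, y down, z forward; pixel columns grow to the right and rows downward; lengths in m; the calibration is good to about 2 mm. A picture is of the moment at which its call begins.
- ctrl.hand_in(): hands the job in; it is judged then, once.
The state is a dict: "time_s": time; "q": joint angles; "dq": joint speeds; "joint_efforts": joint torques, N m; "eef_pos": TCP position; "eef_rot": TCP orientation; "wrist_force": force on the tool from outside, world axes, zero at the start; "torque": the same for the moment, N m; "opening": opening from 0.0 (shut) to 1.0 (fully open); "grasp_force": force on a finger pad.
Only numpy, scipy, OpenCV 4.12 (cv2) and the standard library are available. Lean on these libraries where they do the work, as an engineer would, in place of code of your own. Each camera call takes 0.05 s, during which the arm holds its last target. There are 200 camera calls.

## Task

Load the low drying oven: swing its blue door wide open by the handle, pull the rack all the way out by its black post, and balance every jar lid on the table, knob up and centred, on a domed setter of its own on the rack. Then slide the rack fully home with the lids still balanced, and close the door fully. Never swing the door against the pulled-out rack, and leave the other things on the table where they are.

Things in the scene. Friction and masses are not known exactly. Their poses are not given: they have to be found in the camera images.
- oven: low bench-top drying oven, white and grey with a clear roof, 290 wide (y) x 270 deep (x) x 140 mm tall; fixed to the table. Origin: on the table, under the middle of its open front face; x axis points into the oven, y to its left (hinge side), z up. Its place and yaw (up to 0.1 rad) vary
- door (a joint): door hinge in rad: 0 is shut flush on the front, grows as the free edge swings out towards the robot (clockwise from above), stops at 2.1; starts shut or ajar by up to 0.3. Stays where left (0.12 N m friction, no latch). The rack's path is clear from about 1.0 on; 1.6 or more leaves room for a gripper over the rack
- door_handle (a point): grip point of the door's upright round steel bar handle: 12 mm thick, 75 mm long, its top 24 mm above this point, which is 107 mm above the table; bar axis 36 mm out from the door's outer face (72 mm from the oven's front when shut) and 30 mm from its free edge. Axes turn with the door: x from the handle to the door, z up
- door_hinge (a point): point on the vertical hinge axis, at the oven's front left edge, at the handle's height; 260 mm from the handle bar. Axes turn with the door. The door is blue, 280 mm wide, 124 mm tall, its top edge 133 mm above the table, 36 mm deep and hollow behind
- rack (a joint): pull-out of the rack in m: 0 is home (start), 0.22 all the way out towards the robot (end stop); 1.5 N friction, stays where left. The rack: dark steel plate 225 wide x 195 mm deep, top 40 mm above the table, lips 10 mm high at front and sides, 22 mm at the back; four grey domed setters fixed on it, round, 56 mm across, crown 16 mm above the plate, top a spherical cap of radius 60 mm
- rack_grip (a point): grip point of the rack's upright round black post: 14 mm across, top 12 mm above this point, which is 98 mm above the table; 22 mm in front of the rack's front edge and, when home, of the oven's front (in the hollow of the shut door). Axes as the oven's. In this frame the setters' crowns are at x = 67 mm (front pair) and 149 mm (back pair), y = +48 and -48 mm, z = -42 mm
- lid0: white jar lid: flat disc 68 mm across, 8 mm thick, with a round knob 22 mm across from 8 to 42 mm above the underside; about 0.12 kg. Origin: centre of its flat underside, z axis up through the knob. Starts knob up on the table; may be absent
- lid1: blue jar lid: flat disc 68 mm across, 8 mm thick, with a round knob 22 mm across from 8 to 42 mm above the underside; about 0.12 kg. Origin: centre of its flat underside, z axis up through the knob. Starts knob up on the table; may be absent
- lid2: terracotta jar lid: flat disc 68 mm across, 8 mm thick, with a round knob 22 mm across from 8 to 42 mm above the underside; about 0.12 kg. Origin: centre of its flat underside, z axis up through the knob. Starts knob up on the table; may be absent
- lid3: green jar lid: flat disc 68 mm across, 8 mm thick, with a round knob 22 mm across from 8 to 42 mm above the underside; about 0.12 kg. Origin: centre of its flat underside, z axis up through the knob. Starts knob up on the table; may be absent
- glaze_jar: small round jar with a yellow cap, 56 mm across, 60 mm tall, not part of the job; origin at its underside, leave it alone
- slip_jar: small round jar with a red cap, 56 mm across, 60 mm tall, not part of the job; origin at its underside, leave it alone
- water_cup: blue mug, 72 mm across, 75 mm tall, not part of the job; origin at its underside, leave it alone
- brush: paint brush lying flat, not part of the job; origin at its underside, leave it alone
- test_bowl: terracotta bowl, 110 mm across, 40 mm tall, not part of the job; origin at its underside, leave it alone
- tile_stack: pale stone block of stacked test tiles, 70 x 70 x 30 mm, not part of the job; origin at its underside, leave it alone
Things that resemble listed ones, but are neither listed nor needed, are in the scene too. Leave any purple look-alike of the lid2 alone. There is more than one size of the lid3; the job needs the smaller.

How it is judged:
On the way, in this order (a step that is already met when the one before it is completed fails the run):
1. the door is swung wide open (value of joint door above 1.2 rad), for 0.2 s.
2. the rack is pulled out (value of joint rack above 0.18 m and value of joint door above 1 rad), for 0.2 s.
3. every lid is balanced on a setter of its own with the rack out, let go (value of joint rack above 0.12 m and z of lid0 in the frame of rack_grip between -0.0461 and -0.0361 m and (x of lid0 in the frame of rack_grip between 0.057 and 0.077 m or x of lid0 in the frame of rack_grip between 0.139 and 0.159 m) and (y of lid0 in the frame of rack_grip between 0.038 and 0.058 m or y of lid0 in the frame of rack_grip between -0.058 and -0.038 m) and angle between each of lid0, lid1, lid2, lid3's own z axis and vertical below 0.3 rad and linear speed of each of lid0, lid1, lid2, lid3 below 0.03 m/s and contact force between each of lid0, lid1, lid2, lid3 and the fingers below 0.1 N and z of lid1 in the frame of rack_grip between -0.0461 and -0.0361 m and (x of lid1 in the frame of rack_grip between 0.057 and 0.077 m or x of lid1 in the frame of rack_grip between 0.139 and 0.159 m) and (y of lid1 in the frame of rack_grip between 0.038 and 0.058 m or y of lid1 in the frame of rack_grip between -0.058 and -0.038 m) and z of lid2 in the frame of rack_grip between -0.0461 and -0.0361 m and (x of lid2 in the frame of rack_grip between 0.057 and 0.077 m or x of lid2 in the frame of rack_grip between 0.139 and 0.159 m) and (y of lid2 in the frame of rack_grip between 0.038 and 0.058 m or y of lid2 in the frame of rack_grip between -0.058 and -0.038 m) and z of lid3 in the frame of rack_grip between -0.0461 and -0.0361 m and (x of lid3 in the frame of rack_grip between 0.057 and 0.077 m or x of lid3 in the frame of rack_grip between 0.139 and 0.159 m) and (y of lid3 in the frame of rack_grip between 0.038 and 0.058 m or y of lid3 in the frame of rack_grip between -0.058 and -0.038 m)), for 0.3 s.
4. the rack is slid home with the lids still balanced (value of joint rack below 0.01 m and value of joint door above 0.6 rad and z of lid0 in the frame of rack_grip between -0.0461 and -0.0361 m and (x of lid0 in the frame of rack_grip between 0.057 and 0.077 m or x of lid0 in the frame of rack_grip between 0.139 and 0.159 m) and (y of lid0 in the frame of rack_grip between 0.038 and 0.058 m or y of lid0 in the frame of rack_grip between -0.058 and -0.038 m) and angle between each of lid0, lid1, lid2, lid3's own z axis and vertical below 0.3 rad and z of lid1 in the frame of rack_grip between -0.0461 and -0.0361 m and (x of lid1 in the frame of rack_grip between 0.057 and 0.077 m or x of lid1 in the frame of rack_grip between 0.139 and 0.159 m) and (y of lid1 in the frame of rack_grip between 0.038 and 0.058 m or y of lid1 in the frame of rack_grip between -0.058 and -0.038 m) and z of lid2 in the frame of rack_grip between -0.0461 and -0.0361 m and (x of lid2 in the frame of rack_grip between 0.057 and 0.077 m or x of lid2 in the frame of rack_grip between 0.139 and 0.159 m) and (y of lid2 in the frame of rack_grip between 0.038 and 0.058 m or y of lid2 in the frame of rack_grip between -0.058 and -0.038 m) and z of lid3 in the frame of rack_grip between -0.0461 and -0.0361 m and (x of lid3 in the frame of rack_grip between 0.057 and 0.077 m or x of lid3 in the frame of rack_grip between 0.139 and 0.159 m) and (y of lid3 in the frame of rack_grip between 0.038 and 0.058 m or y of lid3 in the frame of rack_grip between -0.058 and -0.038 m)), for 0.2 s.
At the end, for the whole second after the job is handed in: Door shut (within 0.05 rad), rack home (within 10 mm), every lid present balanced knob up on a setter: its centre within 10 mm of the setter's axis in x and in y, its underside at the crown's height within 6 mm, tilted less than 0.3 rad, at rest and let go (value of joint door below 0.05 rad and value of joint rack below 0.01 m and z of lid0 in the frame of rack_grip between -0.0461 and -0.0361 m and (x of lid0 in the frame of rack_grip between 0.057 and 0.077 m or x of lid0 in the frame of rack_grip between 0.139 and 0.159 m) and (y of lid0 in the frame of rack_grip between 0.038 and 0.058 m or y of lid0 in the frame of rack_grip between -0.058 and -0.038 m) and angle between each of lid0, lid1, lid2, lid3's own z axis and vertical below 0.3 rad and linear speed of each of lid0, lid1, lid2, lid3 below 0.03 m/s and contact force between each of lid0, lid1, lid2, lid3 and the fingers below 0.1 N and z of lid1 in the frame of rack_grip between -0.0461 and -0.0361 m and (x of lid1 in the frame of rack_grip between 0.057 and 0.077 m or x of lid1 in the frame of rack_grip between 0.139 and 0.159 m) and (y of lid1 in the frame of rack_grip between 0.038 and 0.058 m or y of lid1 in the frame of rack_grip between -0.058 and -0.038 m) and z of lid2 in the frame of rack_grip between -0.0461 and -0.0361 m and (x of lid2 in the frame of rack_grip between 0.057 and 0.077 m or x of lid2 in the frame of rack_grip between 0.139 and 0.159 m) and (y of lid2 in the frame of rack_grip between 0.038 and 0.058 m or y of lid2 in the frame of rack_grip between -0.058 and -0.038 m) and z of lid3 in the frame of rack_grip between -0.0461 and -0.0361 m and (x of lid3 in the frame of rack_grip between 0.057 and 0.077 m or x of lid3 in the frame of rack_grip between 0.139 and 0.159 m) and (y of lid3 in the frame of rack_grip between 0.038 and 0.058 m or y of lid3 in the frame of rack_grip between -0.058 and -0.038 m)); the robot touches nothing.
It fails at once if the door is swung against the pulled-out rack (value of joint door below 0.8 rad and value of joint rack above 0.06 m).
It fails at once if something that is not part of the job is moved more than 30 mm (distance of any of glaze_jar, slip_jar, water_cup, brush, test_bowl, tile_stack from where it was at the start of the episode above 0.03 m).
Of lid0, lid1, lid2, lid3 only 2 to 4 are there at a start; the rules pass over those that are not, and their reading is None.
At some moment in a run one of lid0, lid1, lid2, lid3 may be knocked a few centimetres aside while the robot is not near it.
It also fails if it takes over 210 s, if anything falls off the work surface, if the arm or the gripper's body presses on something with over 40 N, if the wrist force passes 120 N, or if a joint passes its speed limit or range.

## Working session

There is one attempt and no reset: what is moved stays moved. The work goes in short steps, Python scripts to look and compute and a shell command to move; the robot and the scene stay as the last step left them, time stands still between calls to the robot, and variables do not carry over. Pictures are saved under pics/ and viewed, at most 14 in all, crops included, and the job is handed in when it is done.

```bash
mkdir -p pics; ls; cat > h.py <<'E'
import numpy as np, cv2
from bench import ctrl
from scipy.spatial.transform import Rotation as R
def snap(name):
    c=ctrl.camera(name); z=c["range_z"]; K=c["K"]; v,u=np.indices(z.shape)
    p=np.stack([(u-K[0,2])/K[0,0]*z,(v-K[1,2])/K[1,1]*z,z],-1)
    w=p@c["pose"][:3,:3].T+c["pose"][:3,3]; w[z==0]=np.nan
    return c["color"],w
def save(img,f): cv2.imwrite("pics/"+f,img[:,:,::-1])
def tool():
    o=ctrl.get_obs(); q=o["eef_rot"]; return np.array(o["eef_pos"]),R.from_quat([q[1],q[2],q[3],q[0]]).as_matrix()
E
python3 - <<'E'
from h import *
for n in("top","scene"):
    c,w=snap(n); save(c,n+"0.png"); np.savez("/tmp/%s0.npz"%n,c=c,w=w)
o=ctrl.get_obs(); print(o); p,r=tool(); print(r.round(3))
E
```

```text
pics
{'time_s': 0.1, 'q': array([-1.35729015e+00,  1.81454276e-01,  1.60794205e+00,  2.28026196e-05,
        1.35383594e+00, -2.06276382e-01]), 'dq': array([-9.56888950e-04, -1.39083779e-03, -1.71610252e-03,  5.56041287e-05,
        1.40935373e-03,  9.35375778e-04]), 'joint_efforts': array([-8.45852105e-05, -4.45876908e+01, -3.52239883e+01, -3.95478792e-04,
        4.12226625e-03,  1.30140063e-05]), 'eef_pos': array([ 0.23427268, -0.52455301,  0.23846482]), 'eef_rot': array([-8.19840729e-04,  9.78053758e-01,  2.08351086e-01,  8.16842570e-06]), 'wrist_force': array([-0.59811703, -0.83503532,  0.25453181]), 'torque': array([-0.0198207 ,  0.0612804 ,  0.00754242]), 'grasp_force': 0.0, 'opening': 0.9983876926458597}
[[ 0.913  0.408 -0.   ]
 [ 0.408 -0.913  0.002]
 [ 0.    -0.002 -1.   ]]
```

View pics/top0.png

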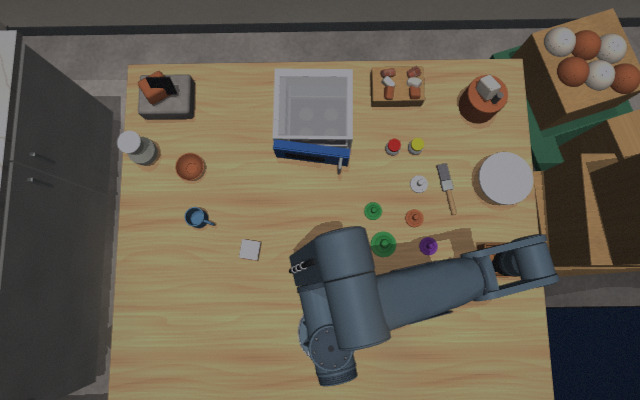

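View pics/scene0.png

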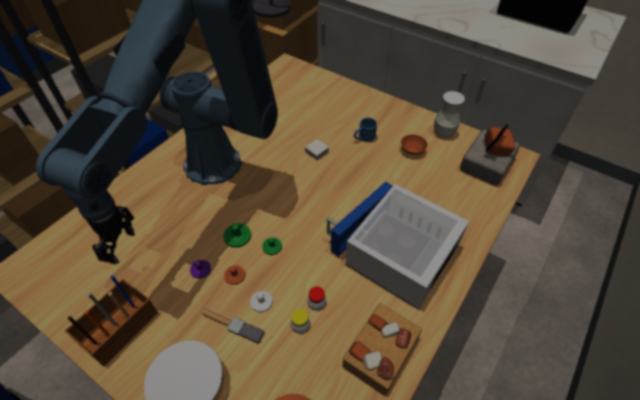

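Top view: blue door slightly ajar at (275–350,150), handle at (341,162). The lids are white (419,184), terracotta (414,218) and small green (373,211). The large green (384,244) and purple (428,246) are decoys. There is no blue lid, and the scene view agrees. Next I'll measure positions.

```bash
cat >> h.py <<'E'
def blob(w,uv,r,z0,z1):
    u,v=uv; s=w[v-r:v+r,u-r:u+r].reshape(-1,3); s=s[(s[:,2]>z0)&(s[:,2]<z1)]
    if len(s)<3: return len(s)
    c,rad=cv2.minEnclosingCircle(s[:,:2].astype(np.float32))
    return len(s),s.mean(0).round(4),np.round(c,4),round(rad,4)
E
python3 - <<'E'
from h import *
D={n:np.load("/tmp/%s0.npz"%n) for n in("top","scene")}
T=dict(white=(419,184),terra=(414,218),green=(373,211),big=(384,244),purple=(428,246),red=(394,147),yel=(416,146))
S=dict(white=(261,301),terra=(234,275),green=(272,245),big=(236,235))
for k in T: print("top",k,"all",blob(D["top"]["w"],T[k],12,.004,.07),"knob",blob(D["top"]["w"],T[k],10,.03,.07))
for k in S: print("sc",k,"all",blob(D["scene"]["w"],S[k],13,.004,.05),"knob",blob(D["scene"]["w"],S[k],13,.034,.05))
w=D["top"]["w"];c=D["top"]["c"].astype(int)
sub=w[60:180,260:365].reshape(-1,3); cc=c[60:180,260:365].reshape(-1,3)
print(np.histogram(sub[:,2],bins=np.arange(-.005,.17,.01)))
blue=(cc[:,2]>cc[:,0]+50)
for nm,m in(("oven",(sub[:,2]>.134)&~blue),("blue",blue&(sub[:,2]>.12))):
    s=sub[m]; r=cv2.minAreaRect(s[:,:2].astype(np.float32)); print(nm,len(s),r,cv2.boxPoints(r).round(3).tolist(),s[:,2].mean())
print("handle px"); 
for v in range(152,174,2): print([ "%.2f,%.2f,%.2f"%tuple(w[v,u]) for u in range(336,348,2)])
E
```

```text
top white all (274, array([ 0.545 , -0.3505,  0.0126]), array([ 0.5426, -0.3501]), 0.0578) knob (26, array([ 0.5452, -0.3519,  0.0423]), array([ 0.5456, -0.3523]), 0.0109)
top terra all (288, array([ 0.4146, -0.3266,  0.0121]), array([ 0.4171, -0.3269]), 0.0593) knob (25, array([ 0.4142, -0.3288,  0.0392]), array([ 0.4149, -0.3288]), 0.0105)
top green all (278, array([ 0.4434, -0.1731,  0.0123]), array([ 0.4464, -0.1698]), 0.06) knob (25, array([ 0.4437, -0.1733,  0.0413]), array([ 0.4442, -0.1738]), 0.0105)
top big all (509, array([ 0.3174, -0.2067,  0.018 ]), array([ 0.3206, -0.2092]), 0.0604) knob (56, array([ 0.317 , -0.2059,  0.0586]), array([ 0.3174, -0.2061]), 0.0149)
top purple all (281, array([ 0.3082, -0.3739,  0.0126]), array([ 0.3096, -0.3702]), 0.0572) knob (25, array([ 0.3081, -0.3762,  0.0415]), array([ 0.307 , -0.3768]), 0.0109)
top red all (267, array([ 0.687 , -0.2556,  0.0386]), array([ 0.6982, -0.2613]), 0.0613) knob (168, array([ 0.6848, -0.2536,  0.0547]), array([ 0.6859, -0.2534]), 0.0288)
top yel all (285, array([ 0.6888, -0.3417,  0.037 ]), array([ 0.6992, -0
[... 2259 characters left out ...]
]
['0.63,-0.03,0.05', '0.63,-0.04,0.05', '0.61,-0.05,0.13', '0.62,-0.06,0.06', '0.62,-0.06,0.06', '0.62,-0.07,0.07']
['0.63,-0.04,0.01', '0.63,-0.04,0.02', '0.60,-0.05,0.13', '0.62,-0.06,0.03', '0.62,-0.07,0.04', '0.62,-0.07,0.04']
['0.62,-0.04,-0.01', '0.62,-0.04,-0.01', '0.59,-0.05,0.12', '0.62,-0.06,0.01', '0.62,-0.07,0.00', '0.62,-0.07,-0.00']
['0.61,-0.04,0.01', '0.59,-0.04,0.12', '0.58,-0.05,0.12', '0.61,-0.06,0.00', '0.61,-0.07,0.00', '0.61,-0.07,0.00']
['0.61,-0.04,-0.00', '0.58,-0.04,0.10', '0.58,-0.05,0.11', '0.61,-0.06,-0.00', '0.61,-0.07,-0.00', '0.61,-0.07,-0.01']
['0.60,-0.04,-0.00', '0.58,-0.04,0.06', '0.58,-0.05,0.07', '0.60,-0.06,0.00', '0.60,-0.07,0.00', '0.60,-0.07,-0.01']
```

```bash
python3 - <<'E'
from h import *
D=np.load("/tmp/top0.npz"); c=D["c"]
save(cv2.resize(c[60:185,260:365],None,fx=5,fy=4.8,interpolation=cv2.INTER_CUBIC),"oven0.png")
E
```

```text
(no output)
```

View pics/oven0.png

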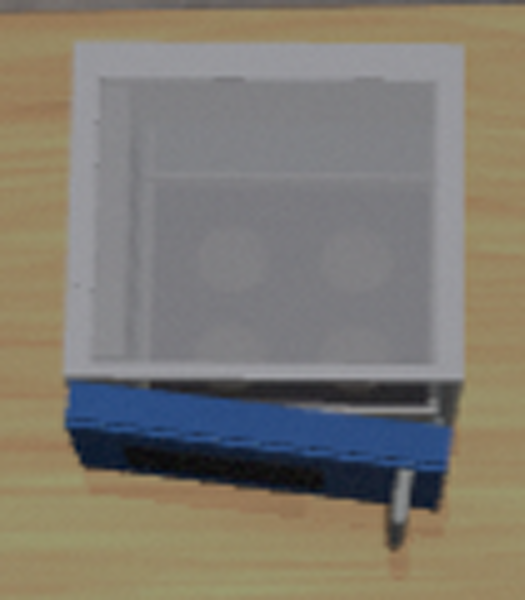

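```bash
cat > /tmp/fit.py <<'E'
from h import *
D=np.load("/tmp/top0.npz");w=D["w"];c=D["c"].astype(int)
def line(pts):
    vx,vy,x,y=cv2.fitLine(np.array(pts,np.float32),cv2.DIST_HUBER,0,.01,.001).ravel(); return np.array([vx,vy]),np.array([x,y])
blue=(c[:,:,2]>c[:,:,0]+40)
m=(w[:,:,2]>.133)&(w[:,:,2]<.15)&~blue
# edges of roof: left/right per row 80..125, top per column, front per column from blue/white transition
L=[];Rr=[]
for v in range(78,130):
    us=np.where(m[v,265:362])[0]+265; L.append(w[v,us[0],:2]);Rr.append(w[v,us[-1],:2])
B=[w[np.where(m[60:120,u])[0][0]+60,u,:2] for u in range(282,346)]
F=[w[np.where(m[60:150,u]&(w[60:150,u,0]>.6))[0][-1]+60,u,:2] for u in range(284,320)]
for n,p in zip("LRBF",(L,Rr,B,F)):
    d,q=line(p); print(n,d.round(4),q.round(4))
bm=blue&(w[:,:,2]>.125)
I=[];O=[]
for u in range(284,345):
    vs=np.where(bm[135:172,u])[0]+135
    if len(vs)>2: I.append(w[vs[0],u,:2]);O.append(w[vs[-1],u,:2])
for n,p in zip("IO",(I,O)): d,q=line(p); print(n,d.round(4),q.round(4))
# handle bar top
s=w[155:175,334:350].reshape(-1,3); cc=c[155:175,334:350].reshape(-1,3)
k=(s[:,2]>.09)&(s[:,0]<.605); print(s[k].round(3).tolist())
E
python3 /tmp/fit.py
```

```text
L [ 0.9997 -0.0261] [0.8273 0.1915]
R [ 0.9997 -0.0234] [ 0.8273 -0.0949]
B [0.0219 0.9998] [0.9594 0.0338]
F [0.0114 0.9999] [0.6942 0.0878]
I [0.1453 0.9894] [0.6717 0.0463]
O [0.14   0.9901] [0.639  0.0467]
[[0.604, -0.05, 0.135], [0.602, -0.043, 0.131], [0.603, -0.047, 0.124], [0.6, -0.05, 0.137], [0.599, -0.043, 0.128], [0.598, -0.047, 0.13], [0.597, -0.05, 0.133], [0.597, -0.043, 0.12], [0.594, -0.046, 0.134], [0.595, -0.05, 0.129], [0.591, -0.043, 0.131], [0.593, -0.047, 0.122], [0.591, -0.05, 0.127], [0.588, -0.039, 0.126], [0.585, -0.042, 0.138], [0.589, -0.047, 0.121], [0.589, -0.05, 0.123], [0.586, -0.039, 0.12], [0.585, -0.043, 0.123], [0.585, -0.046, 0.125], [0.586, -0.05, 0.12], [0.585, -0.04, 0.108], [0.584, -0.043, 0.11], [0.581, -0.046, 0.124], [0.583, -0.04, 0.102], [0.583, -0.044, 0.101], [0.581, -0.047, 0.106]]
```

```bash
cat >> h.py <<'E'
def cur():
    p,r=tool(); return [*p,np.arctan2(r[1,0],r[0,0])]
def plan(wps,start=None):
    """print, per waypoint (x,y,z,psi), the row relative to the previous waypoint"""
    a=np.array(start if start is not None else cur(),float)
    for b in wps:
        b=np.array(b,float); d=b-a; c,s=np.cos(a[3]),np.sin(a[3])
        row=np.array([(c*d[0]+s*d[1])/.2,(s*d[0]-c*d[1])/.2,-d[2]/.2,-((d[3]+np.pi)%(2*np.pi)-np.pi)/1.5 if abs(d[3])>3.1 else -d[3]/1.5])
        n=max(np.linalg.norm(d[:3])/.0625,abs(d[3])/.1867)
        print(row.round(3).tolist(),"n>=%.1f"%n,"" if abs(row).max()<=1 else "TOO BIG"); a=b
H=np.array([.6944,.1917]); YAW=-.024; O=np.array([.691,.0517])
def handle(th):
    f=th-YAW; return H-.25*np.array([np.sin(f),np.cos(f)])+.072*np.array([-np.cos(f),np.sin(f)]), np.pi-f
def rackpt(x,y,pull):   # rack_grip frame -> world xy
    ex=np.array([np.cos(YAW),np.sin(YAW)]); ey=np.array([-ex[1],ex[0]]); return O+(x-.022-pull)*ex+y*ey
E
python3 - <<'E'
from h import *
h,p=handle(.12); print(h,p,cur())
plan([(.35,-.4,.24,1.3),(.45,-.25,.22,2.2),(.52,-.12,.2,p),(*h,.19,p),(*h,.096,p)])
print('door from closed grasp')
st=(*h,.096,p); w=[]
for t in np.arange(.3,1.86,.17): a,b=handle(t); w.append((*a,.096,b))
for k in (0,5): 
  for x in w[k:k+5]: plan([x],st)
  st=w[k+4]
E
```

```text
[ 0.58726949 -0.04538027] 2.997592653589793 [np.float64(0.23427267804033614), np.float64(-0.5245530104718992), np.float64(0.2384648175190009), np.float64(0.4197773428758296)]
[0.782, -0.333, -0.008, -0.587] n>=4.7 
[0.856, 0.281, 0.1, -0.6] n>=4.8 
[0.32, 0.665, 0.1, -0.532] n>=4.3 
[-0.279, 0.418, 0.05, -0.0] n>=1.6 
[0.0, 0.0, 0.47, -0.0] n>=1.5 
door from closed grasp
[0.218, 0.085, -0.0, 0.12] n>=1.0 
[0.407, 0.199, -0.0, 0.233] n>=1.9 
[0.574, 0.344, -0.0, 0.347] n>=2.8 
[0.713, 0.515, -0.0, 0.46] n>=3.7 
[0.822, 0.707, -0.0, 0.573] n>=4.6 
[0.206, 0.079, -0.0, 0.113] n>=0.9 
[0.396, 0.192, -0.0, 0.227] n>=1.8 
[0.564, 0.335, -0.0, 0.34] n>=2.7 
[0.706, 0.504, -0.0, 0.453] n>=3.6 
[0.817, 0.695, -0.0, 0.567] n>=4.6
```

```bash
M="python3 -m handwheel"
$M '[[[0.782,-0.333,-0.008,-0.587],[0.782,-0.333,-0.008,-0.587],[0.782,-0.333,-0.008,-0.587],[0.782,-0.333,-0.008,-0.587],[0.782,-0.333,-0.008,-0.587],[0.782,-0.333,-0.008,-0.587]]]' 85
$M '[[[0.856,0.281,0.1,-0.6],[0.856,0.281,0.1,-0.6],[0.856,0.281,0.1,-0.6],[0.856,0.281,0.1,-0.6],[0.856,0.281,0.1,-0.6],[0.856,0.281,0.1,-0.6]]]' 60
$M '[[[0.32,0.665,0.1,-0.532],[0.32,0.665,0.1,-0.532],[0.32,0.665,0.1,-0.532],[0.32,0.665,0.1,-0.532],[0.32,0.665,0.1,-0.532],[0.32,0.665,0.1,-0.532]]]'
$M '[[[-0.279,0.418,0.05,0],[-0.279,0.418,0.05,0],[-0.279,0.418,0.05,0],[-0.279,0.418,0.05,0]]]'
python3 -c "
from h import *
print(cur(),ctrl.get_obs()['q'].round(2)); c,w=snap('top'); save(c,'t1.png'); c,w=snap('scene'); save(c,'s1.png')"
```

```text
time_s: 0.85
eef_pos: [0.3501, -0.4001, 0.2405]
eef_rot: [-0.0, 0.796, 0.605, 0.0]
wrist_force: [-0.2, 0.1, -0.3]
opening: 0.993
grasp_force: 0.0
time_s: 1.6
eef_pos: [0.4499, -0.2504, 0.2206]
eef_rot: [-0.0, 0.455, 0.89, 0.0]
wrist_force: [-0.5, -0.0, 0.1]
opening: 0.702
grasp_force: 0.0
time_s: 2.35
eef_pos: [0.5197, -0.1207, 0.2007]
eef_rot: [-0.0, 0.074, 0.997, 0.0]
wrist_force: [-0.2, -0.4, 0.5]
opening: 0.699
grasp_force: 0.0
time_s: 2.85
eef_pos: [0.5865, -0.0463, 0.1906]
eef_rot: [-0.0, 0.073, 0.997, -0.0]
wrist_force: [0.5, -0.6, 0.4]
opening: 0.705
grasp_force: 0.0
[np.float64(0.5864623019357617), np.float64(-0.04626449497070617), np.float64(0.19060816276609072), np.float64(2.996110191178762)] [-0.28  0.26  1.62 -0.    1.27 -1.71]
```

View pics/s1.png

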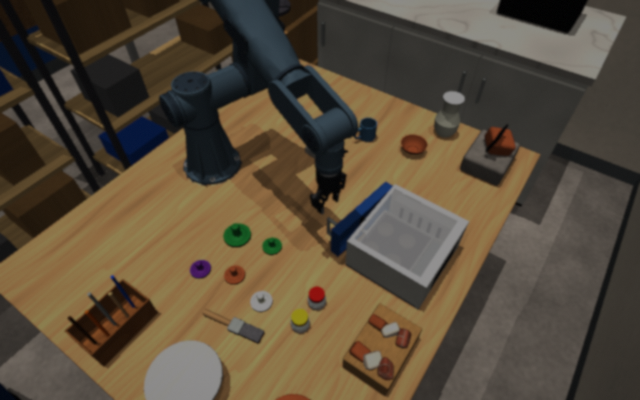

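The gripper hovers above the handle bar at (330,228). I'll descend, grip and start swinging the door.

```bash
M="python3 -m handwheel"
$M '[[[0,0,0.25,0],[0,0,0.473,0],[0,0,0.473,0],[0,0,0.473,0]]]'
$M '[[[0,0,0,0],[0,0,0,0],[0,0,0,0],[0,0,0,0],[0,0,0,0],[0,0,0,0]]]' 0
```

```text
time_s: 3.45
eef_pos: [0.5879, -0.0467, 0.0981]
eef_rot: [0.001, 0.072, 0.997, -0.0]
wrist_force: [0.1, -0.9, 0.1]
opening: 0.697
grasp_force: 0.0
time_s: 4.2
eef_pos: [0.588, -0.0458, 0.0976]
eef_rot: [0.001, 0.072, 0.997, -0.0]
wrist_force: [0.2, 1.5, 5.9]
opening: 0.124
grasp_force: 58.5
```

```bash
M="python3 -m handwheel"
$M '[[[0.11,0.04,0,0.06],[0.218,0.085,0,0.12],[0.315,0.14,0,0.177],[0.407,0.199,0,0.233],[0.493,0.27,0,0.29],[0.574,0.344,0,0.347],[0.645,0.43,0,0.403],[0.713,0.515,0,0.46],[0.77,0.61,0,0.517],[0.822,0.707,0,0.573]]]'
$M '[[[0.104,0.038,0,0.056],[0.206,0.079,0,0.113],[0.303,0.134,0,0.17],[0.396,0.192,0,0.227],[0.483,0.262,0,0.283],[0.564,0.335,0,0.34],[0.637,0.419,0,0.397],[0.706,0.504,0,0.453],[0.764,0.6,0,0.51],[0.817,0.695,0,0.567]]]'
$M '[[[0,0,0,0],[0,0,0,0]]]' 45
python3 -c "
from h import *
print(cur(),handle(1.83))"
```

```text
time_s: 5.45
eef_pos: [0.446, 0.1182, 0.0976]
eef_rot: [0.002, 0.482, 0.876, 0.001]
wrist_force: [7.4, 1.9, -1.4]
opening: 0.128
grasp_force: 61.1
time_s: 6.7
eef_pos: [0.4761, 0.3305, 0.0976]
eef_rot: [0.001, 0.8, 0.6, 0.002]
wrist_force: [8.4, -6.0, 3.9]
opening: 0.123
grasp_force: 61.6
time_s: 6.95
eef_pos: [0.4729, 0.3298, 0.0958]
eef_rot: [-0.0, 0.799, 0.601, -0.001]
wrist_force: [0.2, 0.2, -0.6]
opening: 0.522
grasp_force: 0.0
[np.float64(0.47293894159142447), np.float64(0.3298476145022272), np.float64(0.09579471936152531), np.float64(1.2893351540651685)] (array([0.4744779 , 0.33069017]), 1.287592653589793)
```

```bash
python3 -c "
from h import *
print(ctrl.get_obs()['q'].round(2))
plan([(.473,.33,.23,1.2893),(.40,.16,.26,.6),(.43,-.02,.26,-.024)])"
```

```text
[ 0.4   0.35  1.71 -0.    1.08  0.68]
[0.001, 0.0, -0.671, 0.0] n>=2.1 
[-0.918, -0.115, -0.15, 0.46] n>=3.7 
[-0.384, 0.827, -0.0, 0.416] n>=3.3
```

```bash
M="python3 -m handwheel"
$M '[[[0,0,-0.3,0],[0,0,-0.67,0],[0,0,-0.67,0]]]'
$M '[[[-0.918,-0.115,-0.15,0.46],[-0.918,-0.115,-0.15,0.46],[-0.918,-0.115,-0.15,0.46],[-0.918,-0.115,-0.15,0.46],[-0.918,-0.115,-0.15,0.46]]]' | head -2
$M '[[[-0.384,0.827,0,0.416],[-0.384,0.827,0,0.416],[-0.384,0.827,0,0.416],[-0.384,0.827,0,0.416],[-0.384,0.827,0,0.416]]]'
python3 - <<'E'
from h import *
c,w=snap('top'); np.savez("/tmp/top2.npz",c=c,w=w); print(cur())
save(cv2.resize(c[60:260,200:440],None,fx=3,fy=3,interpolation=cv2.INTER_CUBIC),"t2.png")
print(rackpt(0,0,0)); 
s=w[120:180,290:345]; cc=c[120:180,290:345]
m=(s[:,:,2]>.08)&(s[:,:,2]<.125)&(s[:,:,0]<.69); 
p=s[m]; print(len(p),p.mean(0),p.round(3).tolist()[:40])
E
```

```text
time_s: 7.32
eef_pos: [0.4756, 0.3308, 0.2356]
eef_rot: [0.001, 0.799, 0.601, 0.004]
wrist_force: [-0.4, 0.4, 0.5]
opening: 0.525
grasp_force: 0.0
time_s: 7.95
eef_pos: [0.3996, 0.1596, 0.2595]
time_s: 8.57
eef_pos: [0.4298, -0.0197, 0.2593]
eef_rot: [-0.0, 1.0, -0.012, -0.001]
wrist_force: [-0.9, -0.5, -0.3]
opening: 0.527
grasp_force: 0.0
[np.float64(0.42983747019186264), np.float64(-0.019155411998175973), np.float64(0.25943396659744244), np.float64(-0.021790652415283062)]
[0.66900634 0.05222795]
16 [0.66697527 0.03220947 0.10361226] [[0.675, 0.032, 0.114], [0.674, 0.036, 0.103], [0.672, 0.032, 0.109], [0.673, 0.028, 0.105], [0.668, 0.036, 0.112], [0.667, 0.032, 0.115], [0.667, 0.028, 0.113], [0.665, 0.036, 0.107], [0.663, 0.032, 0.115], [0.664, 0.028, 0.113], [0.664, 0.036, 0.1], [0.663, 0.032, 0.102], [0.665, 0.029, 0.096], [0.664, 0.036, 0.086], [0.663, 0.032, 0.087], [0.665, 0.029, 0.081]]
```

View pics/t2.png

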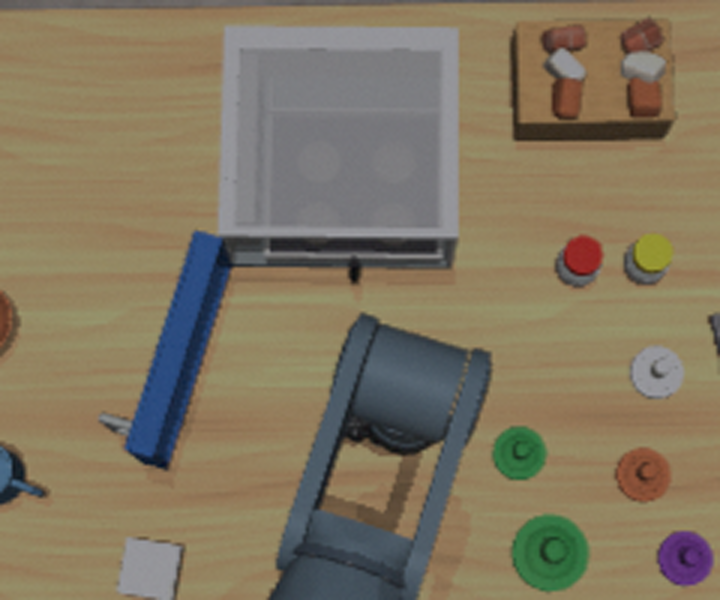

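```bash
python3 -c "
from h import *
plan([(.55,.0,.22,-.024),(.668,.0322,.18,-.024),(.668,.0322,.092,-.024)])"
```

```text
[0.599, -0.109, 0.197, 0.001] n>=2.0 
[0.586, -0.175, 0.2, -0.0] n>=2.1 
[0.0, -0.0, 0.44, -0.0] n>=1.4
```

```bash
M="python3 -m handwheel"
$M '[[[0.599,-0.109,0.197,0],[0.599,-0.109,0.197,0],[0.599,-0.109,0.197,0]]]' | head -2
$M '[[[0.586,-0.175,0.2,0],[0.586,-0.175,0.2,0],[0.586,-0.175,0.2,0],[0.586,-0.175,0.2,0]]]' | head -2
$M '[[[0,0,0.22,0],[0,0,0.44,0],[0,0,0.44,0]]]' 
$M '[[[0,0,0,0],[0,0,0,0],[0,0,0,0],[0,0,0,0],[0,0,0,0]]]' 0
$M '[[[-0.15,0,0,0],[-0.35,0,0,0],[-0.55,0,0,0],[-0.75,0,0,0],[-0.95,0,0,0],[-0.95,0,0,0]]]' 
$M '[[[-0.07,0,0,0],[-0.13,0,0,0],[-0.13,0,0,0],[-0.13,0,0,0]]]'
```

```text
time_s: 9.0
eef_pos: [0.551, 0.0014, 0.2157]
time_s: 9.5
eef_pos: [0.6678, 0.0321, 0.1809]
time_s: 9.88
eef_pos: [0.6651, 0.0313, 0.0913]
eef_rot: [-0.0, 1.0, -0.012, -0.003]
wrist_force: [0.5, 0.2, 0.0]
opening: 0.534
grasp_force: 0.0
time_s: 10.5
eef_pos: [0.6703, 0.0316, 0.097]
eef_rot: [-0.0, 1.0, -0.013, 0.003]
wrist_force: [-2.4, 3.8, 7.9]
opening: 0.137
grasp_force: 58.5
time_s: 11.25
eef_pos: [0.4795, 0.0365, 0.0969]
eef_rot: [-0.0, 1.0, -0.013, 0.003]
wrist_force: [-1.0, 5.2, 8.0]
opening: 0.132
grasp_force: 63.3
time_s: 11.75
eef_pos: [0.4557, 0.0371, 0.0969]
eef_rot: [-0.0, 1.0, -0.013, 0.004]
wrist_force: [-1.7, 6.1, 14.0]
opening: 0.136
grasp_force: 63.8
```

```bash
M="python3 -m handwheel"
$M '[[[0,0,0,0],[0,0,0,0],[0,0,-0.3,0],[0,0,-0.6,0],[0,0,-0.9,0],[0,0,-0.9,0]]]' 45
$M '[[[-0.7,-1,0,0],[-0.7,-1,0,0],[-0.7,-1,0,0],[-0.7,-1,0,0],[-0.7,-1,0,0]]]'
cat > look.py <<'E'
from h import *
import sys
def look(tag=None):
    c,w=snap('top'); s=w; hsv=cv2.cvtColor(c,cv2.COLOR_RGB2HSV).astype(int)
    h,sa,v=hsv[...,0],hsv[...,1],hsv[...,2]
    roi=(w[...,0]>.3)&(w[...,0]<.69)&(w[...,1]<.2)&(w[...,1]>-.55)&(w[...,2]>-.01)&(w[...,2]<.115)
    out={}
    for n,m in dict(green=(h>55)&(h<85)&(sa>120),terra=((h<14)|(h>170))&(sa>120)&(v>60),white=(sa<40)&(v>130)).items():
        m=(m&roi).astype(np.uint8); k,lab,st,ce=cv2.connectedComponentsWithStats(m)
        for i in range(1,k):
            if st[i,4]>100:
                z=w[lab==i]; z=z[~np.isnan(z[:,0])]; t=z[:,2].max(); b=np.percentile(z[:,2],30)
                kb=z[z[:,2]>b+.022]; cc=kb[:,:2].mean(0) if len(kb) else None
                print(n,ce[i].round(0),st[i,4],"disc",z[:,:2].mean(0).round(4),"zdisc %.3f top %.3f"%(b,t),"knob",cc if cc is None else cc.round(4),len(kb))
    p=w[roi&(w[...,2]>.09)&(w[...,1]>0)&(w[...,1]<.07)]
    if len(p): print("post",p.mean(0).round(4),len(p))
    if tag: np.savez("/tmp/%s.npz"%tag,c=c,w=w)
    return c,w
if __name__=="__main__":
    c,w=look(sys.argv[1])
    if len(sys.argv)>2: save(cv2.resize(c[110:260,230:440],None,fx=3.8,fy=3.8,interpolation=cv2.INTER_CUBIC),sys.argv[1]+".png")
E
python3 look.py t3 1
```

```text
time_s: 12.5
eef_pos: [0.4556, 0.0359, 0.2787]
eef_rot: [0.001, 1.0, -0.013, 0.005]
wrist_force: [0.1, -0.4, -0.0]
opening: 0.532
grasp_force: 0.0
time_s: 13.12
eef_pos: [0.315, 0.2425, 0.272]
eef_rot: [-0.0, 1.0, -0.009, -0.001]
wrist_force: [-0.2, -1.2, -0.4]
opening: 0.529
grasp_force: 0.0
green [373. 211.] 212 disc [ 0.4427 -0.1709] zdisc 0.008 top 0.051 knob [ 0.444  -0.1733] 24
green [383. 241.] 322 disc [ 0.3269 -0.2045] zdisc 0.011 top 0.071 knob [ 0.3168 -0.2071] 49
terra [414. 218.] 256 disc [ 0.4132 -0.3268] zdisc 0.007 top 0.049 knob [ 0.4145 -0.3285] 26
white [419. 183.] 212 disc [ 0.5463 -0.3516] zdisc 0.007 top 0.049 knob [ 0.5463 -0.3536] 20
post [0.4543 0.0375 0.1069] 13
```

View pics/t3.png

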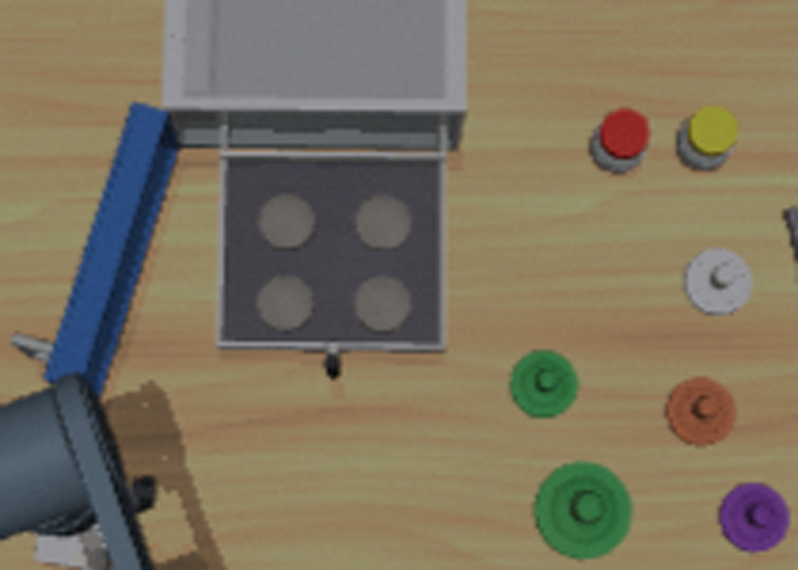

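The rack is out. Setters are at crop pixels (286,222), (384,222), (285,303) and (382,303), and the post is at (333,360).

```bash
python3 - <<'E'
from h import *
D=np.load("/tmp/t3.npz");w=D["w"];c=D["c"]
g=cv2.cvtColor(c,cv2.COLOR_RGB2HSV).astype(int)
pt=np.array([.4545,.0373]);ex=np.array([np.cos(YAW),np.sin(YAW)]);ey=np.array([-ex[1],ex[0]])
for (u,v),(a,b) in zip([(305,168),(331,168),(305,190),(331,190)],[(.149,.048),(.149,-.048),(.067,.048),(.067,-.048)]):
    s=w[v-12:v+12,u-12:u+12];m=(np.abs(g[v-12:v+12,u-12:u+12,0]-g[v-3:v+3,u-3:u+3,0].mean())<200)
    br=g[v-12:v+12,u-12:u+12,2]; th=cv2.threshold(br.astype(np.uint8),0,255,cv2.THRESH_OTSU)[1].astype(np.uint8)
    k,l,st,ce=cv2.connectedComponentsWithStats(th); i=l[12,12]; p=s[l==i]; p=p[~np.isnan(p[:,0])]
    print(len(p),p.mean(0).round(4),cv2.minEnclosingCircle(p[:,:2].astype(np.float32)),"pred",pt+a*ex+b*ey)
st=cur(); print(st)
plan([(.42,.05,.22,-.024),(.43,-.14,.16,-.024),(.444,-.1735,.12,-.024),(.444,-.1735,.02,-.024)])
E
```

```text
151 [0.6039 0.0824 0.0527] ((0.6057621836662292, 0.08279108256101608), 0.02727900817990303) pred [0.60460898 0.08171052]
151 [ 0.6014 -0.0133  0.0533] ((0.6015560030937195, -0.012850032187998295), 0.026607440784573555) pred [ 0.6023052  -0.01426183]
147 [0.5223 0.0841 0.0534] ((0.5229514241218567, 0.08416705578565598), 0.026140592992305756) pred [0.52263259 0.08367833]
155 [ 0.5198 -0.0113  0.0528] ((0.5199531316757202, -0.010754062794148922), 0.026957400143146515) pred [ 0.52032882 -0.01229402]
[np.float64(0.31635560148823094), np.float64(0.24107014514484415), np.float64(0.272104272075592), np.float64(-0.02097087056236261)]
[0.538, 0.944, 0.261, 0.002] n>=3.6 
[0.073, 0.949, 0.3, -0.0] n>=3.2 
[0.074, 0.166, 0.2, -0.0] n>=0.9 
[0.0, -0.0, 0.5, -0.0] n>=1.6
```

```bash
M="python3 -m handwheel"
$M '[[[0.538,0.944,0.261,0],[0.538,0.944,0.261,0],[0.538,0.944,0.261,0],[0.538,0.944,0.261,0],[0.538,0.944,0.261,0]]]' | head -2
$M '[[[0.073,0.949,0.3,0],[0.073,0.949,0.3,0],[0.073,0.949,0.3,0],[0.073,0.949,0.3,0],[0.073,0.949,0.3,0]]]' | head -2
$M '[[[0.074,0.166,0.2,0],[0.074,0.166,0.2,0],[0.074,0.166,0.2,0]]]' | head -2
$M '[[[0,0,0.2,0],[0,0,0.4,0],[0,0,0.5,0],[0,0,0.5,0]]]'
$M '[[[0,0,0,0],[0,0,0,0],[0,0,0,0],[0,0,0,0],[0,0,0,0]]]' 0
```

```text
time_s: 13.8
eef_pos: [0.4208, 0.045, 0.2194]
time_s: 14.42
eef_pos: [0.4297, -0.1417, 0.1604]
time_s: 14.8
eef_pos: [0.4443, -0.1736, 0.1213]
time_s: 15.3
eef_pos: [0.4439, -0.1736, 0.021]
eef_rot: [-0.0, 1.0, -0.012, -0.0]
wrist_force: [-0.3, -0.2, 0.0]
opening: 0.526
grasp_force: 0.0
time_s: 15.92
eef_pos: [0.4456, -0.1754, 0.0229]
eef_rot: [0.001, 1.0, -0.013, 0.002]
wrist_force: [-0.6, 2.0, 5.8]
opening: 0.238
grasp_force: 58.4
```

```bash
M="python3 -m handwheel"
$M '[[[0,0,-0.2,0],[0,0,-0.45,0],[0,0,-0.75,0],[0,0,-0.75,0],[0,0,-0.75,0]]]'
python3 -c "
from h import *
ctrl
c=cur(); print(c)
plan([(.50,-.02,.17,-.024),(.6042,.0822,.15,-.024),(.6042,.0822,.083,-.024)],c)"
```

```text
time_s: 16.55
eef_pos: [0.4442, -0.1749, 0.1713]
eef_rot: [0.0, 1.0, -0.013, 0.001]
wrist_force: [-0.0, 0.4, -1.6]
opening: 0.242
grasp_force: 58.8
[np.float64(0.4441671423025222), np.float64(-0.1749017065081062), np.float64(0.1713218444663904), np.float64(-0.025584631387191924)]
[0.259, -0.781, 0.007, -0.001] n>=2.6 
[0.509, -0.523, 0.1, -0.0] n>=2.4 
[0.0, -0.0, 0.335, -0.0] n>=1.1
```

```bash
M="python3 -m handwheel"
$M '[[[0.1,-0.3,0,0],[0.2,-0.6,0,0],[0.259,-0.781,0,0],[0.259,-0.781,0,0],[0.259,-0.781,0,0]]]' | head -2
$M '[[[0.2,-0.2,0.04,0],[0.4,-0.4,0.08,0],[0.509,-0.523,0.1,0],[0.509,-0.523,0.1,0],[0.509,-0.523,0.1,0]]]' | head -2
$M '[[[0,0,0.15,0],[0,0,0.28,0],[0,0,0.335,0],[0,0,0.335,0],[0,0,0.335,0]]]'
```

```text
time_s: 17.18
eef_pos: [0.4989, -0.0202, 0.1693]
time_s: 17.8
eef_pos: [0.6036, 0.0803, 0.1499]
time_s: 18.42
eef_pos: [0.6052, 0.0813, 0.085]
eef_rot: [0.0, 1.0, -0.013, 0.001]
wrist_force: [0.5, 0.3, -0.8]
opening: 0.241
grasp_force: 59.3
```

```bash
M="python3 -m handwheel"
$M '[[[0,0,0.015,0],[0,0,0.015,0],[0,0,0.015,0]]]' | sed -n '2p;4p'
$M '[[[0,0,0.01,0],[0,0,0.01,0],[0,0,0.01,0]]]'| sed -n '2p;4p'
$M '[[[0,0,0.01,0],[0,0,0.01,0],[0,0,0.01,0]]]'| sed -n '2p;4p'
```

```text
eef_pos: [0.6045, 0.0818, 0.0809]
wrist_force: [0.0, 0.3, -0.9]
eef_pos: [0.6044, 0.0817, 0.0787]
wrist_force: [0.0, 0.5, -0.2]
eef_pos: [0.6057, 0.0817, 0.0784]
wrist_force: [-0.1, 0.4, 6.3]
```

```bash
M="python3 -m handwheel"
$M '[[[0,0,0,0],[0,0,0,0],[0,0,0,0],[0,0,0,0]]]' 45 | sed -n '2,5p'
$M '[[[0,0,-0.1,0],[0,0,-0.3,0],[0,0,-0.6,0],[0,0,-0.6,0]]]' | sed -n '2,5p'
python3 -c "
from h import *
plan([(.48,-.03,.2,-.024),(.38,-.16,.25,-.024),(.26,.02,.26,-.024)])"
```

```text
eef_pos: [0.6042, 0.0817, 0.0764]
eef_rot: [-0.0, 1.0, -0.013, -0.0]
wrist_force: [-0.5, 0.4, -1.1]
opening: 0.526
eef_pos: [0.6085, 0.0816, 0.2048]
eef_rot: [0.0, 1.0, -0.013, 0.007]
wrist_force: [-0.4, -0.6, 0.4]
opening: 0.527
[-0.628, 0.574, 0.024, -0.001] n>=2.7 
[-0.484, 0.662, -0.25, -0.0] n>=2.7 
[-0.621, -0.885, -0.05, -0.0] n>=3.5
```

```bash
M="python3 -m handwheel"
$M '[[[-0.8,0.3,-0.15,0],[-0.8,0.3,-0.15,0],[-0.8,0.3,-0.15,0],[-0.8,0.3,-0.15,0]]]' | sed -n '2p'
$M '[[[-0.6,0.2,-0.15,0],[-0.6,0.2,-0.15,0],[-0.6,0.2,-0.15,0],[-0.6,0.2,-0.15,0]]]' | sed -n '2p'
python3 look.py t4 1
```

```text
eef_pos: [0.4408, 0.0254, 0.2275]
eef_pos: [0.3228, -0.0113, 0.2574]
green [305. 168.] 245 disc [0.6016 0.0828] zdisc 0.063 top 0.106 knob [0.5995 0.0834] 28
green [383. 241.] 331 disc [ 0.3269 -0.2043] zdisc 0.011 top 0.070 knob [ 0.3174 -0.2065] 52
terra [414. 218.] 262 disc [ 0.4133 -0.3269] zdisc 0.007 top 0.049 knob [ 0.4141 -0.328 ] 27
white [419. 183.] 213 disc [ 0.5462 -0.3517] zdisc 0.007 top 0.053 knob [ 0.5464 -0.3536] 20
post [0.4557 0.038  0.1084] 12
```

View pics/t4.png

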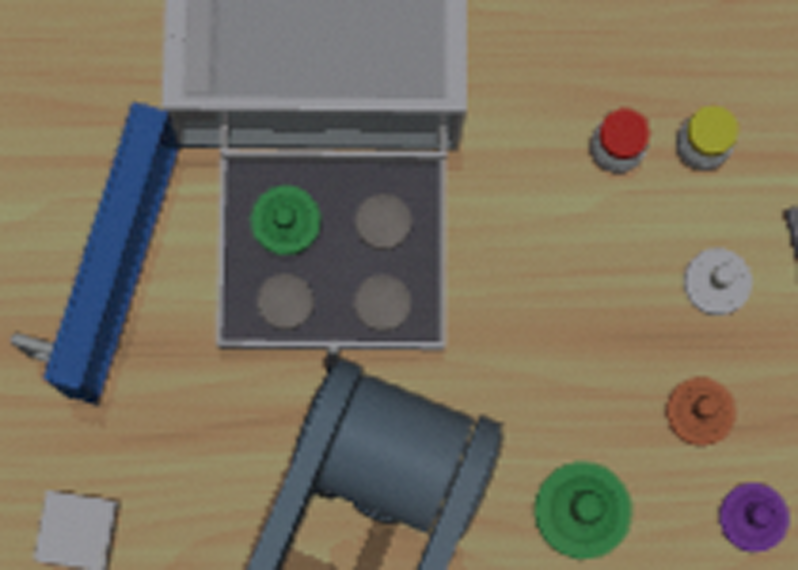

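Green is balanced on the back-left setter, shifted about 2.5 mm towards the robot. Terracotta next.

```bash
python3 -c "
from h import *
plan([(.37,-.17,.22,-.024),(.4138,-.3278,.14,-.024),(.4138,-.3278,.02,-.024),(.4138,-.3278,.17,-.024),(.51,-.15,.17,-.024),(.6035,-.0137,.15,-.024),(.6035,-.0137,.08,-.024)])"
```

```text
[0.256, 0.788, 0.185, -0.001] n>=2.7 
[0.238, 0.784, 0.4, -0.0] n>=2.9 
[0.0, -0.0, 0.6, -0.0] n>=1.9 
[0.0, -0.0, -0.75, -0.0] n>=2.4 
[0.46, -0.9, -0.0, -0.0] n>=3.2 
[0.451, -0.693, 0.1, -0.0] n>=2.7 
[0.0, -0.0, 0.35, -0.0] n>=1.1
```

```bash
M="python3 -m handwheel"
$M '[[[0.256,0.788,0.185,0],[0.256,0.788,0.185,0],[0.256,0.788,0.185,0],[0.256,0.788,0.185,0],[0.256,0.788,0.185,0]]]' | sed -n '2p'
$M '[[[0.238,0.784,0.4,0],[0.238,0.784,0.4,0],[0.238,0.784,0.4,0],[0.238,0.784,0.4,0],[0.238,0.784,0.4,0]]]' | sed -n '2p'
python3 -c "
from h import *
c=cur(); print(c); plan([(.4138,-.3278,.02,-.024)])"
```

```text
eef_pos: [0.3693, -0.1693, 0.2185]
eef_pos: [0.413, -0.3265, 0.1394]
[np.float64(0.4129923726745674), np.float64(-0.32649915946361197), np.float64(0.1394452227757981), np.float64(-0.024436899894200555)]
[0.004, 0.006, 0.597, -0.0] n>=1.9
```

```bash
M="python3 -m handwheel"
$M '[[[0.002,0.004,0.25,0],[0.002,0.004,0.45,0],[0.002,0.004,0.6,0],[0.002,0.004,0.6,0]]]' | sed -n '2p;4p'
$M '[[[0,0,0,0],[0,0,0,0],[0,0,0,0],[0,0,0,0],[0,0,0,0]]]' 0 | sed -n '2,6p'
$M '[[[0,0,-0.2,0],[0,0,-0.45,0],[0,0,-0.75,0],[0,0,-0.75,0],[0,0,-0.75,0]]]' | sed -n '2,6p'
$M '[[[0.15,-0.3,0,0],[0.3,-0.6,0,0],[0.46,-0.9,0,0],[0.46,-0.9,0,0],[0.46,-0.9,0,0],[0.46,-0.9,0,0]]]' | sed -n '2p'
$M '[[[0.15,-0.23,0.03,0],[0.3,-0.46,0.06,0],[0.451,-0.693,0.1,0],[0.451,-0.693,0.1,0],[0.451,-0.693,0.1,0],[0.451,-0.693,0.1,0]]]' | sed -n '2,6p'
python3 -c "
from h import *
plan([(.6035,-.0137,.083,-.024)])"
```

```text
eef_pos: [0.4125, -0.3261, 0.0192]
wrist_force: [0.0, 0.7, 0.8]
eef_pos: [0.4144, -0.3295, 0.0223]
eef_rot: [0.001, 1.0, -0.013, 0.001]
wrist_force: [-0.5, 3.4, 8.0]
opening: 0.235
grasp_force: 59.0
eef_pos: [0.413, -0.3286, 0.1703]
eef_rot: [0.0, 1.0, -0.013, 0.0]
wrist_force: [-0.2, 0.4, -2.9]
opening: 0.239
grasp_force: 58.8
eef_pos: [0.5087, -0.1521, 0.1689]
eef_pos: [0.6029, -0.0168, 0.1498]
eef_rot: [0.0, 1.0, -0.014, -0.0]
wrist_force: [0.1, -0.9, -0.7]
opening: 0.235
grasp_force: 59.2
[0.003, -0.016, 0.334, -0.003] n>=1.1
```

```bash
M="python3 -m handwheel"
$M '[[[0.004,-0.016,0.15,0],[0.004,-0.016,0.28,0],[0.004,-0.016,0.334,0],[0.004,-0.016,0.334,0],[0.004,-0.016,0.334,0]]]'| sed -n '2p;4p'
$M '[[[0,0,0.015,0],[0,0,0.015,0],[0,0,0.015,0]]]' | sed -n '2p;4p'
$M '[[[0,0,0.01,0],[0,0,0.01,0],[0,0,0.01,0]]]'| sed -n '2p;4p'
```

```text
eef_pos: [0.6051, -0.0123, 0.0842]
wrist_force: [0.3, -0.5, -0.8]
eef_pos: [0.6043, -0.0116, 0.0801]
wrist_force: [-0.4, -1.5, -0.9]
eef_pos: [0.6044, -0.0117, 0.078]
wrist_force: [-0.5, -0.1, 1.1]
```

```bash
M="python3 -m handwheel"
$M '[[[-0.004,0.009,-0.005,0],[-0.004,0.009,0,0],[-0.004,0.009,0.006,0],[-0.004,0.009,0.006,0]]]'| sed -n '2p;4p'
$M '[[[0,0,0,0],[0,0,0,0],[0,0,0,0],[0,0,0,0]]]' 45 | sed -n '2,5p'
$M '[[[0,0,-0.1,0],[0,0,-0.3,0],[0,0,-0.6,0],[0,0,-0.6,0],[0,0,-0.6,0]]]' | sed -n '2,5p'
$M '[[[-0.8,0,-0.15,0],[-0.8,0,-0.15,0],[-0.8,0,-0.15,0],[-0.8,0,-0.15,0]]]' | sed -n '2p'
$M '[[[-0.6,0,-0.15,0],[-0.6,0,-0.15,0],[-0.6,0,-0.15,0],[-0.6,0,-0.15,0]]]' | sed -n '2p'
python3 look.py t5
python3 -c "
from h import *
plan([(.42,-.19,.22,-.024),(.546,-.353,.14,-.024)])"
```

```text
eef_pos: [0.6041, -0.0137, 0.0778]
wrist_force: [-1.6, 0.3, 5.6]
eef_pos: [0.6033, -0.0135, 0.0765]
eef_rot: [-0.0, 1.0, -0.013, -0.0]
wrist_force: [-0.6, -0.0, 0.3]
opening: 0.531
eef_pos: [0.6035, -0.0135, 0.1978]
eef_rot: [0.0, 1.0, -0.013, 0.001]
wrist_force: [-0.5, 1.0, -0.5]
opening: 0.528
eef_pos: [0.4409, -0.0089, 0.2258]
eef_pos: [0.3241, -0.0065, 0.2567]
green [305. 167.] 246 disc [0.6022 0.0831] zdisc 0.063 top 0.108 knob [0.6003 0.0827] 26
green [383. 241.] 328 disc [ 0.327  -0.2044] zdisc 0.012 top 0.072 knob [ 0.3173 -0.2068] 49
terra [330. 167.] 243 disc [ 0.6022 -0.0114] zdisc 0.062 top 0.111 knob [ 0.6011 -0.0102] 28
white [419. 183.] 215 disc [ 0.5463 -0.3517] zdisc 0.007 top 0.047 knob [ 0.5471 -0.3537] 19
post [0.4867 0.0321 0.1071] 5
[0.503, 0.905, 0.181, -0.001] n>=3.4 
[0.649, 0.8, 0.4, -0.0] n>=3.5
```

```bash
M="python3 -m handwheel"
$M '[[[0.503,0.905,0.181,0],[0.503,0.905,0.181,0],[0.503,0.905,0.181,0],[0.503,0.905,0.181,0],[0.503,0.905,0.181,0]]]' | sed -n '2p'
$M '[[[0.649,0.81,0.4,0],[0.649,0.81,0.4,0],[0.649,0.81,0.4,0],[0.649,0.81,0.4,0],[0.649,0.81,0.4,0],[0.649,0.81,0.4,0]]]' | sed -n '2p'
python3 -c "
from h import *
c=cur(); print(c); plan([(.546,-.353,.02,-.024)])"
```

```text
eef_pos: [0.4197, -0.1909, 0.2176]
eef_pos: [0.5447, -0.3535, 0.1396]
[np.float64(0.5447358712213974), np.float64(-0.3534849146005705), np.float64(0.13957409801017726), np.float64(-0.02467509546570204)]
[0.006, -0.003, 0.598, -0.0] n>=1.9
```

```bash
M="python3 -m handwheel"
$M '[[[0.005,0,0.25,0],[0.005,0,0.45,0],[0.005,0,0.6,0],[0.005,0,0.6,0]]]' | sed -n '2p;4p'
$M '[[[0,0,0,0],[0,0,0,0],[0,0,0,0],[0,0,0,0],[0,0,0,0]]]' 0 | sed -n '2,6p'
$M '[[[0,0,-0.2,0],[0,0,-0.45,0],[0,0,-0.75,0],[0,0,-0.75,0],[0,0,-0.75,0]]]' | sed -n '2,6p'
python3 -c "
from h import *
plan([(.535,-.18,.17,-.024),(.522,-.0125,.15,-.024)])"
```

```text
eef_pos: [0.5443, -0.3524, 0.0187]
wrist_force: [-1.3, 0.3, 0.4]
eef_pos: [0.5473, -0.356, 0.0232]
eef_rot: [0.001, 1.0, -0.013, 0.001]
wrist_force: [-0.7, 1.3, 7.2]
opening: 0.235
grasp_force: 59.3
eef_pos: [0.5457, -0.355, 0.1706]
eef_rot: [0.0, 1.0, -0.013, 0.0]
wrist_force: [-0.1, 0.2, -2.6]
opening: 0.238
grasp_force: 58.9
[-0.076, -0.873, 0.003, -0.001] n>=2.8 
[-0.085, -0.836, 0.1, -0.0] n>=2.7
```

```bash
M="python3 -m handwheel"
$M '[[[-0.02,-0.3,0,0],[-0.05,-0.6,0,0],[-0.076,-0.873,0,0],[-0.076,-0.873,0,0],[-0.076,-0.873,0,0],[-0.076,-0.873,0,0]]]' | sed -n '2p'
$M '[[[-0.03,-0.3,0.03,0],[-0.06,-0.6,0.06,0],[-0.085,-0.836,0.1,0],[-0.085,-0.836,0.1,0],[-0.085,-0.836,0.1,0],[-0.085,-0.836,0.1,0]]]' | sed -n '2,6p'
python3 -c "
from h import *
plan([(.522,-.0125,.083,-.024)])"
```

```text
eef_pos: [0.535, -0.1812, 0.1697]
eef_pos: [0.5231, -0.0143, 0.1507]
eef_rot: [0.0, 1.0, -0.014, 0.0]
wrist_force: [-0.2, 0.7, -1.1]
opening: 0.237
grasp_force: 59.5
[-0.006, -0.009, 0.339, -0.003] n>=1.1
```

```bash
M="python3 -m handwheel"
$M '[[[-0.006,-0.004,0.15,0],[-0.006,-0.004,0.28,0],[-0.006,-0.004,0.339,0],[-0.006,-0.004,0.339,0],[-0.006,-0.004,0.339,0]]]'| sed -n '2p;4p'
$M '[[[0,0,0.015,0],[0,0,0.015,0],[0,0,0.015,0]]]' | sed -n '2p;4p'
$M '[[[0,0,0.008,0],[0,0,0.008,0],[0,0,0.008,0]]]'| sed -n '2p;4p'
```

```text
eef_pos: [0.5223, -0.0123, 0.0837]
wrist_force: [0.4, -0.0, -1.6]
eef_pos: [0.5215, -0.0118, 0.0799]
wrist_force: [0.7, 0.5, -1.6]
eef_pos: [0.5219, -0.0118, 0.0787]
wrist_force: [-1.7, 1.2, 5.3]
```

```bash
M="python3 -m handwheel"
$M '[[[0,0,0,0],[0,0,0,0],[0,0,0,0],[0,0,0,0]]]' 45 | sed -n '2,5p'
$M '[[[0,0,-0.1,0],[0,0,-0.3,0],[0,0,-0.6,0],[0,0,-0.6,0],[0,0,-0.6,0]]]' | sed -n '2,5p'
$M '[[[-0.7,-0.4,-0.2,0],[-0.7,-0.4,-0.2,0],[-0.7,-0.4,-0.2,0],[-0.7,-0.4,-0.2,0]]]' | sed -n '2p'
$M '[[[-0.35,-0.8,-0.1,0],[-0.35,-0.8,-0.1,0],[-0.35,-0.8,-0.1,0],[-0.35,-0.8,-0.1,0],[-0.35,-0.8,-0.1,0]]]' | sed -n '2p'
python3 look.py t6 1
python3 -c "
from h import *
print(cur());plan([(.455,.0375,.21,-.024),(.455,.0375,.095,-.024)])"
```

```text
eef_pos: [0.5213, -0.0118, 0.078]
eef_rot: [-0.0, 1.0, -0.013, -0.0]
wrist_force: [1.3, -0.4, -0.1]
opening: 0.525
eef_pos: [0.5212, -0.0117, 0.1979]
eef_rot: [0.0, 1.0, -0.013, 0.0]
wrist_force: [-0.7, -0.0, -1.0]
opening: 0.527
eef_pos: [0.3813, 0.073, 0.2371]
eef_pos: [0.3177, 0.233, 0.2569]
green [305. 167.] 244 disc [0.6028 0.0831] zdisc 0.063 top 0.110 knob [0.6003 0.0827] 26
green [383. 241.] 324 disc [ 0.3269 -0.2046] zdisc 0.011 top 0.069 knob [ 0.3179 -0.2065] 51
terra [330. 167.] 242 disc [ 0.6021 -0.0114] zdisc 0.062 top 0.107 knob [ 0.6009 -0.0102] 28
white [330. 189.] 229 disc [ 0.5189 -0.0102] zdisc 0.062 top 0.108 knob [ 0.5167 -0.009 ] 19
post [0.4565 0.0371 0.1055] 14
[np.float64(0.3179848610600074), np.float64(0.23257523685085238), np.float64(0.2570421945224494), np.float64(-0.02668299892572403)]
[0.711, 0.957, 0.235, -0.002] n>=3.9 
[0.0, -0.0, 0.575, -0.0] n>=1.8
```

View pics/t6.png

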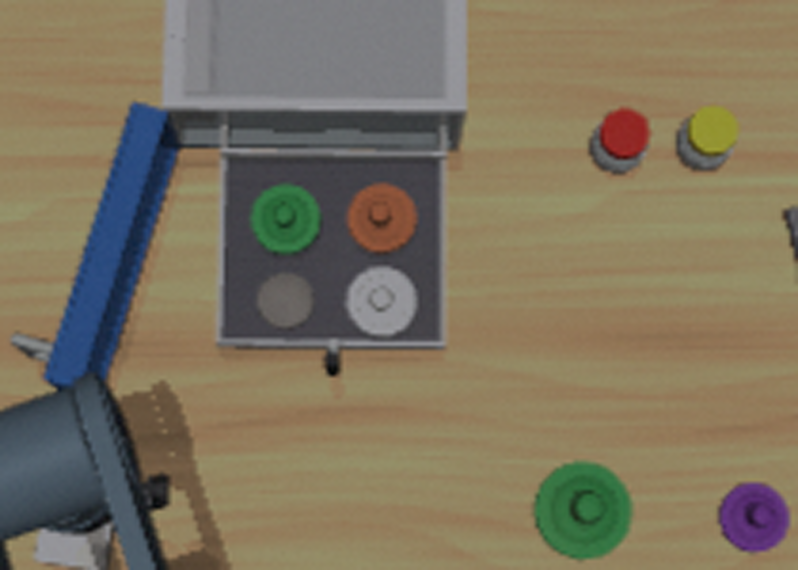

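All three lids are balanced: green (285,217), terracotta (381,215) and white (381,300). The post is at (333,357). Next I'll grip the post.

```bash
M="python3 -m handwheel"
$M '[[[0.711,0.957,0.235,0],[0.711,0.957,0.235,0],[0.711,0.957,0.235,0],[0.711,0.957,0.235,0],[0.711,0.957,0.235,0],[0.711,0.957,0.235,0]]]' 32 | sed -n '2p'
python3 -c "
from h import *
plan([(.456,.0371,.095,-.024)])"
```

```text
eef_pos: [0.4544, 0.0372, 0.2104]
[0.008, 0.0, 0.577, -0.003] n>=1.8
```

```bash
M="python3 -m handwheel"
$M '[[[0.006,0,0.2,0],[0.006,0,0.4,0],[0.006,0,0.57,0],[0.006,0,0.57,0],[0.006,0,0.57,0]]]' | sed -n '2p;4p'
$M '[[[0,0,0,0],[0,0,0,0],[0,0,0,0],[0,0,0,0],[0,0,0,0]]]' 0 | sed -n '2,6p'
python3 look.py t7
```

```text
eef_pos: [0.4567, 0.0388, 0.0985]
wrist_force: [0.3, 0.2, 0.3]
eef_pos: [0.4577, 0.0372, 0.0992]
eef_rot: [0.001, 1.0, -0.013, 0.002]
wrist_force: [-1.6, -5.6, 5.0]
opening: 0.135
grasp_force: 58.5
green [305. 166.] 203 disc [0.6075 0.081 ] zdisc 0.064 top 0.107 knob [0.6006 0.0831] 25
green [383. 241.] 325 disc [ 0.3271 -0.2045] zdisc 0.012 top 0.068 knob [ 0.3174 -0.2071] 50
terra [330. 167.] 246 disc [ 0.6023 -0.0116] zdisc 0.063 top 0.108 knob [ 0.6015 -0.0098] 28
```

```bash
M="python3 -m handwheel"
$M '[[[0.01,0,0,0],[0.03,0,0,0],[0.06,0,0,0],[0.1,0,0,0],[0.15,0,0,0],[0.2,0,0,0],[0.25,0,0,0],[0.3,0,0,0],[0.35,0,0,0],[0.4,0,0,0]]]' | sed -n '2p;4p'
$M '[[[0.05,0,0,0],[0.1,0,0,0],[0.15,0,0,0],[0.2,0,0,0],[0.25,0,0,0],[0.3,0,0,0],[0.35,0,0,0],[0.4,0,0,0],[0.45,0,0,0],[0.5,0,0,0]]]' | sed -n '2p;4p'
$M '[[[0.04,0,0,0],[0.075,0,0,0],[0.105,0,0,0],[0.13,0,0,0],[0.15,0,0,0],[0.165,0,0,0],[0.17,0,0,0],[0.17,0,0,0],[0.17,0,0,0]]]' | sed -n '2p;4p'
```

```text
eef_pos: [0.5375, 0.0351, 0.0992]
wrist_force: [-2.5, -5.3, 3.9]
eef_pos: [0.6373, 0.0326, 0.0992]
wrist_force: [-1.1, -4.8, 4.3]
eef_pos: [0.6696, 0.0318, 0.0992]
wrist_force: [-8.5, -5.5, 9.1]
```

```bash
M="python3 -m handwheel"
$M '[[[0,0,0,0],[0,0,0,0],[0,0,0,0],[0,0,-0.2,0],[0,0,-0.5,0],[0,0,-0.7,0],[0,0,-0.7,0]]]' 32 | sed -n '2,5p'
$M '[[[-0.9,0.4,-0.1,0],[-0.9,0.4,-0.1,0],[-0.9,0.4,-0.1,0],[-0.9,0.4,-0.1,0],[-0.9,0.4,-0.1,0]]]' | sed -n '2p'
python3 look.py t8 1
python3 - <<'E'
from h import *
w=np.load("/tmp/t8.npz")["w"]; s=w[190:225,220:250].reshape(-1,3)
p=s[(s[:,2]>.08)&(s[:,2]<.15)]; print("handle-ish",p[p[:,1]>.29].round(3)[:30].tolist())
h,f=handle(1.826); print(h,f,cur())
plan([(.40,.08,.25,.6),(.474,.3285,.22,1.287),(.474,.3285,.097,1.287)])
E
```

```text
eef_pos: [0.6725, 0.033, 0.2424]
eef_rot: [0.0, 1.0, -0.013, 0.004]
wrist_force: [-0.4, 1.0, -0.1]
opening: 0.373
eef_pos: [0.488, -0.0424, 0.2569]
green [383. 241.] 329 disc [ 0.3269 -0.2045] zdisc 0.011 top 0.069 knob [ 0.3173 -0.2066] 52
post [0.6685 0.0319 0.1058] 12
handle-ish [[0.493, 0.29, 0.133], [0.486, 0.291, 0.132], [0.482, 0.294, 0.132], [0.482, 0.29, 0.134], [0.481, 0.339, 0.121], [0.48, 0.334, 0.129], [0.48, 0.331, 0.127], [0.479, 0.323, 0.131], [0.478, 0.294, 0.134], [0.479, 0.291, 0.13], [0.475, 0.336, 0.137], [0.476, 0.334, 0.129], [0.475, 0.329, 0.135], [0.475, 0.326, 0.135], [0.475, 0.322, 0.134], [0.475, 0.319, 0.134], [0.475, 0.315, 0.131], [0.475, 0.311, 0.136], [0.476, 0.309, 0.128], [0.475, 0.294, 0.134], [0.475, 0.29, 0.133], [0.472, 0.333, 0.131], [0.472, 0.33, 0.132], [0.473, 0.327, 0.127], [0.472, 0.322, 0.132], [0.472, 0.319, 0.131], [0.471, 0.315, 0.134], [0.472, 0.312, 0.13], [0.472, 0.309, 0.129], [0.471, 0.304, 0.133]]
[0.4739237  0.32980938] 1.291592653589793 [np.float64(0.48862980797582845), np.float64(-0.04224992121910277), np.float64(0.2569178199700718), np.float64(-0.025999977806276126)]
[-0.459, -0.6, 0.035, -0.417] n>=3.4 
[1.007, -0.817, 0.15, -0.458] n>=4.2 TOO BIG
[0.0, 0.0, 0.615, -0.0] n>=2.0
```

View pics/t8.png

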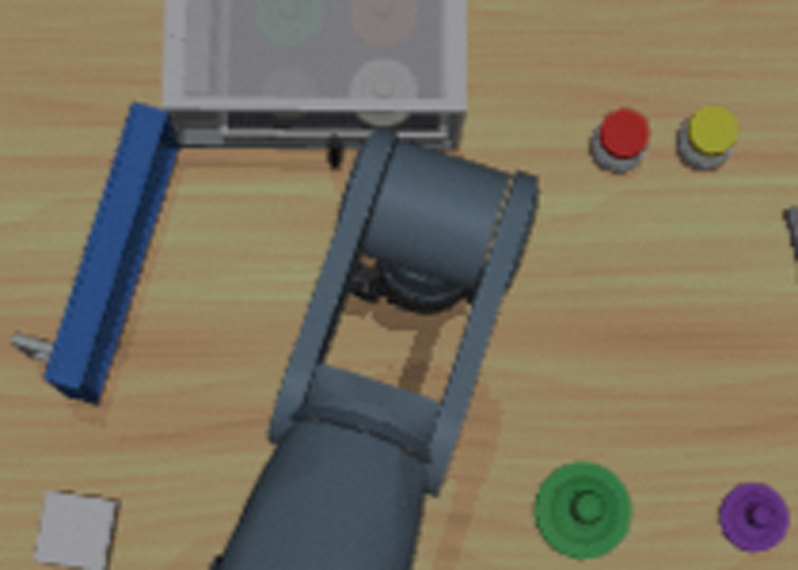

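The rack is home with the lids still on their setters, visible through the roof. The handle is where I left it, so I'll go and grip it.

```bash
M="python3 -m handwheel"
$M '[[[-0.459,-0.6,0.035,-0.417],[-0.459,-0.6,0.035,-0.417],[-0.459,-0.6,0.035,-0.417],[-0.459,-0.6,0.035,-0.417],[-0.459,-0.6,0.035,-0.417]]]' 45 | sed -n '2p'
$M '[[[0.99,-0.817,0.15,-0.458],[0.99,-0.817,0.15,-0.458],[0.99,-0.817,0.15,-0.458],[0.99,-0.817,0.15,-0.458],[0.99,-0.817,0.15,-0.458],[0.99,-0.817,0.15,-0.458]]]' | sed -n '2p'
python3 - <<'E'
from h import *
print(cur()); h,p=handle(1.824); p0=p; st=(*h,.097,p); plan([st])
print("closing"); w=[]
for t in np.linspace(1.824,0,21)[1:]: a,b=handle(t); w.append((*a,.097,b))
for k in (0,10):
  for x in w[k:k+10]: plan([x],st)
  st=w[k+9]
E
```

```text
eef_pos: [0.4001, 0.0809, 0.2501]
eef_pos: [0.4706, 0.327, 0.219]
[np.float64(0.47058020300072284), np.float64(0.3270015743853419), np.float64(0.2190034995934554), np.float64(1.2863072492326064)]
[0.016, 0.011, 0.61, -0.005] n>=2.0 
closing
[-0.115, -0.028, -0.0, -0.061] n>=0.5 
[-0.233, -0.045, -0.0, -0.122] n>=1.0 
[-0.351, -0.051, -0.0, -0.182] n>=1.5 
[-0.47, -0.046, -0.0, -0.243] n>=2.0 
[-0.587, -0.031, -0.0, -0.304] n>=2.4 
[-0.703, -0.005, -0.0, -0.365] n>=2.9 
[-0.816, 0.032, -0.0, -0.426] n>=3.4 
[-0.925, 0.078, -0.0, -0.486] n>=3.9 
[-1.029, 0.135, -0.0, -0.547] n>=4.4 TOO BIG
[-1.128, 0.2, -0.0, -0.608] n>=4.9 TOO BIG
[-0.115, -0.028, -0.0, -0.061] n>=0.5 
[-0.233, -0.045, -0.0, -0.122] n>=1.0 
[-0.351, -0.051, -0.0, -0.182] n>=1.5 
[-0.47, -0.046, -0.0, -0.243] n>=2.0 
[-0.587, -0.031, -0.0, -0.304] n>=2.4 
[-0.703, -0.005, -0.0, -0.365] n>=2.9 
[-0.816, 0.032, -0.0, -0.426] n>=3.4 
[-0.925, 0.078, -0.0, -0.486] n>=3.9 
[-1.029, 0.135, -0.0, -0.547] n>=4.4 TOO BIG
[-1.128, 0.2, -0.0, -0.608] n>=4.9 TOO BIG
```

```bash
M="python3 -m handwheel"
$M '[[[0.016,0.011,0.25,0],[0.016,0.011,0.45,0],[0.016,0.011,0.61,0],[0.016,0.011,0.61,0],[0.016,0.011,0.61,0]]]' | sed -n '2p;4p'
$M '[[[0,0,0,0],[0,0,0,0],[0,0,0,0],[0,0,0,0],[0,0,0,0]]]' 0 | sed -n '2,6p'
$M '[[[-0.115,-0.028,0,-0.061],[-0.233,-0.045,0,-0.122],[-0.351,-0.051,0,-0.182],[-0.47,-0.046,0,-0.243],[-0.587,-0.031,0,-0.304],[-0.703,-0.005,0,-0.365],[-0.816,0.032,0,-0.426],[-0.925,0.078,0,-0.486]]]' | sed -n '2,6p'
$M '[[[-0.115,-0.028,0,-0.061],[-0.233,-0.045,0,-0.122],[-0.351,-0.051,0,-0.182],[-0.47,-0.046,0,-0.243],[-0.587,-0.031,0,-0.304],[-0.703,-0.005,0,-0.365],[-0.816,0.032,0,-0.426],[-0.925,0.078,0,-0.486]]]' | sed -n '2,6p'
python3 - <<'E'
from h import *
print(cur(),*[handle(t) for t in (.365,0)])
E
```

```text
eef_pos: [0.4747, 0.3287, 0.0998]
wrist_force: [-0.4, -0.8, -0.6]
eef_pos: [0.4764, 0.3286, 0.1001]
eef_rot: [0.002, 0.8, 0.6, 0.002]
wrist_force: [6.4, -4.8, 2.4]
opening: 0.127
grasp_force: 58.3
eef_pos: [0.4408, 0.1466, 0.1001]
eef_rot: [0.004, 0.533, 0.846, 0.003]
wrist_force: [17.2, 3.1, -11.2]
opening: 0.128
grasp_force: 60.4
eef_pos: [0.5344, -0.0114, 0.1001]
eef_rot: [0.004, 0.196, 0.981, 0.003]
wrist_force: [13.0, 18.2, -1.7]
opening: 0.124
grasp_force: 61.5
[np.float64(0.5344183648481403), np.float64(-0.01144889807437166), np.float64(0.10011446271579233), np.float64(2.746603822461651)] (array([ 0.53296338, -0.01231524]), 2.752592653589793) (array([ 0.61642131, -0.05650017]), 3.117592653589793)
```

```bash
M="python3 -m handwheel"
$M '[[[-0.058,-0.016,0,-0.03],[-0.115,-0.028,0,-0.061],[-0.174,-0.038,0,-0.091],[-0.233,-0.045,0,-0.122],[-0.292,-0.049,0,-0.152],[-0.351,-0.051,0,-0.182],[-0.41,-0.049,0,-0.212],[-0.44,-0.048,0,-0.228],[-0.465,-0.046,0,-0.241],[-0.465,-0.046,0,-0.241]]]' | sed -n '2,6p'
python3 - <<'E'
from h import *
c,w=snap('scene'); save(c,'s9.png'); print(cur())
E
```

```text
eef_pos: [0.615, -0.055, 0.1001]
eef_rot: [0.003, 0.018, 1.0, 0.002]
wrist_force: [5.5, 9.9, 4.6]
opening: 0.122
grasp_force: 61.8
[np.float64(0.6149299299309192), np.float64(-0.054914147728368466), np.float64(0.10012272650573878), np.float64(3.106349789813305)]
```

```bash
M="python3 -m handwheel"
$M '[[[-0.01,0,0,0],[-0.02,0,0,0],[-0.02,0,0,0]]]' | sed -n '2p;4p'
$M '[[[-0.01,0,0,0],[-0.02,0,0,0],[-0.02,0,0,0]]]' | sed -n '2p;4p'
```

```text
eef_pos: [0.6184, -0.0561, 0.1002]
wrist_force: [3.0, 7.0, 3.5]
eef_pos: [0.6219, -0.0572, 0.1001]
wrist_force: [1.0, 4.6, 5.2]
```

```bash
M="python3 -m handwheel"
$M '[[[-0.01,0,0,0],[-0.01,0,0,0],[-0.01,0,0,0]]]' | sed -n '2p;4p'
$M '[[[-0.01,0,0,0],[-0.01,0,0,0],[-0.01,0,0,0]]]' | sed -n '2p;4p'
$M '[[[-0.01,0,0,0],[-0.01,0,0,0],[-0.01,0,0,0]]]' | sed -n '2p;4p'
```

```text
eef_pos: [0.622, -0.0572, 0.1001]
wrist_force: [-8.4, 3.3, 11.4]
eef_pos: [0.622, -0.0572, 0.1]
wrist_force: [-17.5, 3.2, 18.2]
eef_pos: [0.622, -0.0572, 0.1]
wrist_force: [-26.9, 3.5, 24.3]
```

Hard stop reached: the door is shut. I'll back off the push, release, lift, retreat and check.

```bash
M="python3 -m handwheel"
$M '[[[0.025,0,0,0],[0.025,0,0,0]]]' | sed -n '2p;4p'
$M '[[[0,0,0,0],[0,0,0,0],[0,0,0,0],[0,0,0,0]]]' 40 | sed -n '2,5p'
$M '[[[0,0,-0.2,0],[0,0,-0.5,0],[0,0,-0.7,0],[0,0,-0.7,0]]]' | sed -n '2p;4p'
$M '[[[0.8,0.9,-0.1,0],[0.8,0.9,-0.1,0],[0.8,0.9,-0.1,0],[0.8,0.9,-0.1,0],[0.8,0.9,-0.1,0],[0.8,0.9,-0.1,0]]]' | sed -n '1,2p'
python3 - <<'E'
from h import *
c,w=snap('top'); np.savez("/tmp/top0.npz",c=c,w=w)
save(cv2.resize(c[60:220,260:440],None,fx=4.4,fy=3.7,interpolation=cv2.INTER_CUBIC),"t10.png")
E
sed -i 's/^F=.*/F=L/' /tmp/fit.py; python3 /tmp/fit.py | head -6
```

```text
eef_pos: [0.622, -0.0572, 0.1001]
wrist_force: [-2.5, 3.9, 7.2]
eef_pos: [0.6215, -0.058, 0.0979]
eef_rot: [-0.0, 0.018, 1.0, 0.0]
wrist_force: [-0.8, -0.2, -0.1]
opening: 0.47
eef_pos: [0.6239, -0.0586, 0.2429]
wrist_force: [0.3, -0.5, -1.2]
time_s: 55.48
eef_pos: [0.468, 0.1275, 0.2574]
L [ 0.9996 -0.0277] [0.8308 0.1917]
R [ 0.9997 -0.0255] [ 0.8512 -0.0954]
B [0.0165 0.9999] [0.9598 0.0709]
F [ 0.9996 -0.0277] [0.8308 0.1917]
I [0.033  0.9995] [0.6892 0.0531]
O [0.0264 0.9997] [0.6567 0.0371]
```

View pics/t10.png

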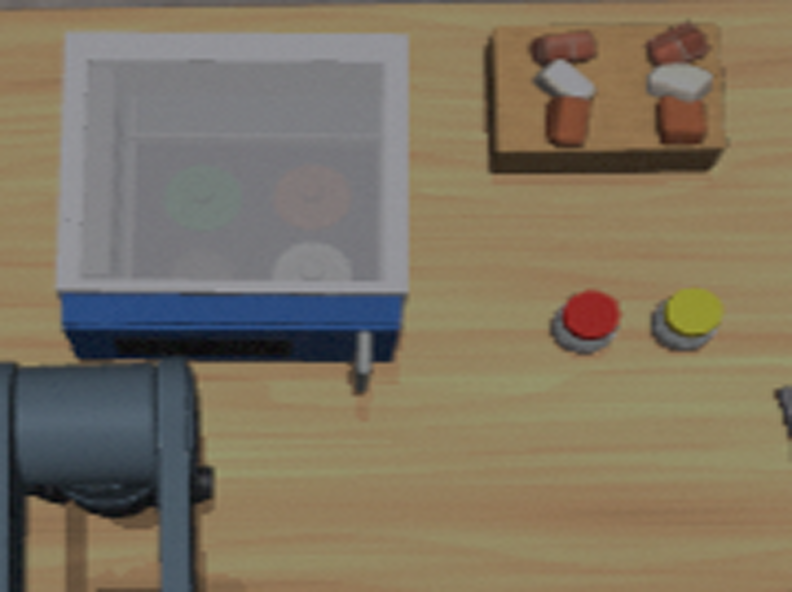

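The door is flush with the oven front, at the same angle to within 0.01 rad. The lids are visible on their setters at (203,195), (312,195) and (312,262). Handing in.

```bash
python3 -c "
from h import *
print(ctrl.hand_in())"
```

```text
the job is handed in; nothing more can be done
None
```

I handed the job in at about 56 s: the three lids present (white, terracotta, small green) are balanced on their own setters, the rack is fully home, the door is shut, and no verdict was returned.

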